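# Slide a block under a sprung hold-down flap

### The arm

A 6-joint arm with a two-finger parallel gripper is mounted at the origin on a cart in front of the work surface, level with it; the furniture and walls round the work are solid. World frame = base frame: x ahead of the robot, y to its left, z up, the work surface at z = 0. Lengths are in m, angles in rad, forces in N, time in s.
With the tool pointing down it reaches from about 0.35 to 0.775 m from the base axis. Payload 5.5 kg.
Tool frame: the origin (TCP) lies where the fingers leave the gripper's body, on its centre line; the fingertips stand env.tip_reach ahead of it and the grasp point (between the pads) lies 54 mm ahead of it (env.tip_reach is the distance from the TCP to the fingertips, in m); z points along the fingers, y is the line along which they close (so a half turn about z gives the same grasp; the last joint's range is limited). The gripper opens to 85 mm and grips with 20 to 120 N. Pads are 22 mm wide; open, the fingers measure 114 mm over their backs; the gripper's body (76 mm by 85 mm) begins 54 mm behind the grasp point. The pads swing forward as they close: fully open they stand 13 mm farther back than shut.
Start: joints at [-1.261, 0.313, 0.046, 1.304, 0, 1.431], TCP at [0.25, -0.518, 0.304] pointing down, gripper open.
Joint ranges: [-2.76, 2.76], [-0.86, 1.69], [-1.03, 1.26], [-2.2, 2.34], [-1.47, 1.5], [-3.14, 3.14]. Speed limits (rad/s): [2.57, 2.57, 3.14, 3.14, 3.14, 3.14].

### API

Orientations are given as a unit quaternion [w, x, y, z].
In Python, from workcell import status, optics, hand_in, env gives the robot as it stands.
- The arm moves only by the shell command python3 -m handwheel 'ROWS' [FORCE]. ROWS is a JSON object whose one key "deltas" holds a list of rows, each a list of 5 numbers: the opening, from -1 (shut) to 1 (fully open), then the shift along the tool's x, y, z in units of 40 mm (1.0 is 40 mm), then the turn about the tool's z in units of 10 degrees (1.0 is 10 degrees). In form: {"deltas": [[jaw, x, y, z, roll], ...]}. A call has 1 to 20 rows; each row shifts and turns the commanded pose from where the row before left it, along the tool's axes as they then stand; what a row does not reach is not made up. A row lasts 1/8 s, in which the tool goes at most 62.5 mm and 10.7 degrees, less where a joint would pass 70% of its speed; a pose out of reach is approached as far as the arm can. A call is refused whole if a number of a shift passes 1 or a number of a turn 1, either way. A call with a gripper value outside its range is refused whole. The fingers move at their own pace and stop on an object; FORCE is the grip in N (left out, the last holds). Time passes only in rows, so rows that do not move let the fingers close. It gives the time, the measured TCP pose, the force, the opening and the grip force at its end, in the units of the state.
- status.get_state(): the state, without advancing time (a new reading comes with each control period).
- optics.read_camera(name): name is "scene" or "top"; returns a dict with "frame" (384x512x3 uint8, red, green, blue), "depth" (384x512 float32, m along the optical axis (not along the pixel's ray), 0 where there is no reading), "vfov" (degrees; the focal length in pixels is half the picture's height over the tangent of half this angle, whatever the lens; pixels are square), "cx", "cy" (the principal point, pixels), "origin" and "attitude" of the camera in the world. Camera axes: x right, y down, z forward; pixel columns grow to the right and rows downward; lengths in m; the calibration is good to about 2 mm. A picture is of the moment at which its call begins.
- hand_in(): hands the job in; it is judged then, once.
The state is a dict: "clock": time; "joint_pos": joint angles; "qvel": joint speeds; "tau": joint torques, N m; "tcp_pos": TCP position; "orientation": TCP orientation; "wrist_force": force on the tool from outside, world axes, zero at the start; "ft_torque": the same for the moment, N m; "finger_gap": finger opening in m; "grip_force": force on a finger pad.
Only numpy, scipy, OpenCV 4.12 (cv2) and the standard library are available. Lean on these libraries where they do the work, as an engineer would, in place of code of your own. Each camera call takes 0.05 s, during which the arm holds its last target. There are 200 camera calls.

### The job

Load the pink rubber block into the hold-down jig. With one fingertip press the jig's long side bar down so that the spring flap stands open, and while it is held open push the block with the other fingertip along the channel and under the flap, fully home against the end stop; then let the bar up so that the flap closes down on the block. Do not grip or lift the block, and leave the other things where they are.

Things in the scene. Friction and masses are not known exactly. Their poses are not given: they have to be found in the camera images.
- jig: Hold-down jig, fixed to the bench: wooden board, 10 mm thick, x -140 to +95, y -90 to +65 mm in its frame (origin on the bench top, z up; board top at z = 10). A channel runs along +x on the line y = +20, its mouth to -x, roughly towards the robot. Guide rails 12 mm high, 64 mm apart from x = -10 to 68, flare out to 80 mm at x = -35. End stop 30 mm high, face at x = 65.
- hinge (a point): On the flap's hinge axis, at its front end: x = 26, y = -25, z = 42 mm of the jig. The axis runs along the jig's x between two brackets 36 mm high, at x = 20 to 26 and 79 to 85. The flap is a rocker: to +y of the axis a plate with a rubber pad reaches over the channel (x = 30 to 62, up to 70 mm from the axis); to -y is the press bar. Pressing the bar down lifts the flap.
- flap (a joint): Angle of the sprung flap, rad. 0: closed, as found, tilted 0.35 down across the channel so that the block cannot pass; 0.35: level, lying on the block; 0.65: fully open, on its stop (highest edge at z = 94 mm). Above 0.42 the block passes clear. At the middle of the bar's width about 4 N starts it and 6 to 8 N holds it fully open; let go, it springs shut.
- bar_near (a point): Point on the press bar's top, mid-width, 15 mm from its end nearest the robot (x = -125 mm of the jig). The bar is a flat aluminium strip, 38 mm wide, 4 thick, x = -140 to +62 of the jig, parallel to the channel: a fingertip can slide along it and keep it down. Mid-width top is at y = -62, z = 54 mm when closed, y = -62, z = 29 when fully open (then sloping 0.3 rad, lower to -y).
- bar_mid (a point): Point on the press bar's top face, at the middle of its width, 65 mm farther along the jig's x (x = -60 mm of the jig); moves with the bar.
- block: Pink rubber block with rounded edges in the channel mouth: 63 mm along the channel (its own y), 53 across (its own x), 47 high, 0.12 to 0.24 kg; origin at the centre of its underside. Starts 67 to 90 mm short of home, up to 3 mm off the centre line, turned up to 0.08 rad. When home, its rear 28 mm stand out from under the flap: the fingertip need not go under it.
- home (a point): Where the block's origin comes to lie when it is against the end stop: x = 33.5, y = 20, z = 10 mm of the jig.
- cylinder: Bystander: upright pink wax cylinder, 61 mm across, 71 mm high, left of the jig; origin at the centre of its underside.
- figure: Bystander: small upright wax figure, 20 mm across, 40 mm high, left of the jig; origin at the centre of its underside.
- offcut: Bystander: yellow board block, 51 x 91 mm, 65 mm high, right of the jig; origin at the centre of its underside.
- clay: Bystander: lump of modelling wax lying flat, 44 x 72 mm, 24 mm high, right of the jig; origin at the centre of its underside.
Mind the look-alikes: they are no part of the job. Leave any green or orange look-alike of the block alone.

How it is judged:
On the way, in this order (a step that is already met when the one before it is completed fails the run):
1. a finger on the bar holds the flap open, the block still in front of it (value of joint flap above 0.4 rad and contact force between the fingers and flap above 0.5 N and x of block in the frame of jig below 0 m), for 0.1 s.
2. a finger pushes the block under the flap while a finger holds the flap open (value of joint flap above 0.37 rad and contact force between the fingers and flap above 0.5 N and contact force between the fingers and block above 0.1 N and x of block in the frame of jig between 0.003 and 0.027 m), for 0.04 s.
3. the block is home (within 5 mm) with the flap still held open (value of joint flap above 0.37 rad and contact force between the fingers and flap above 0.5 N and x of block in the frame of jig above 0.0285 m), for 0.05 s.
At the end, for the whole second after the job is handed in: The block lies upright on the board within 5 mm of home along the channel, within 10 mm of its centre line and within 0.15 rad of straight, at rest; the flap is let go and rests on the block (0.29 to 0.41 rad) and presses it with more than 0.5 N (x of block in the frame of home between -0.005 and 0.005 m and y of block in the frame of home between -0.01 and 0.01 m and angle between the y axis of block and the x axis of jig, either way round below 0.15 rad and angle between block's own z axis and vertical below 0.1 rad and value of joint flap between 0.29 and 0.41 rad and contact force between flap and block above 0.5 N and linear speed of block below 0.02 m/s); the robot touches nothing.
It fails at once if the block is lifted more than 12 mm (z of block in the frame of jig above 0.022 m).
It fails at once if the block is tipped (angle between block's own z axis and vertical above 0.35 rad).
It fails at once if a bystander is moved more than 20 mm (distance of any of cylinder, figure, offcut, clay from where it was at the start of the episode above 0.02 m).
It also fails if it takes over 45 s, if anything falls off the work surface, if the arm or the gripper's body presses on something with over 40 N, if the wrist force passes 120 N, or if a joint passes its speed limit or range.

## Working session

There is one attempt and no reset: what is moved stays moved. The work goes in short steps, Python scripts to look and compute and a shell command to move; the robot and the scene stay as the last step left them, time stands still between calls to the robot, and variables do not carry over. Pictures are saved under pics/ and viewed, at most 10 in all, crops included, and the job is handed in when it is done.

```bash
mkdir -p pics; cat > h.py <<'E'
import numpy as np, cv2
from scipy.spatial.transform import Rotation as R
from workcell import status, optics, env
def cam(n):
    c=optics.read_camera(n); c['f']=c['frame'].shape[0]/2/np.tan(np.radians(c['vfov'])/2)
    q=np.array(c['attitude'],float); c['R']=R.from_quat(q[[1,2,3,0]]).as_matrix() if q.size==4 else q.reshape(3,3)
    c['o']=np.array(c['origin']); return c
def pts(c):
    v,u=np.mgrid[:384,:512]; d=c['depth']
    p=np.stack([(u-c['cx'])/c['f']*d,(v-c['cy'])/c['f']*d,d],-1)
    return p@c['R'].T+c['o']
def ray(c,u,v,z):
    r=c['R']@np.array([(u-c['cx'])/c['f'],(v-c['cy'])/c['f'],1]); return c['o']+r*(z-c['o'][2])/r[2]
E
python3 - <<'E'
from h import *
print(status.get_state(), env.tip_reach)
for n in('scene','top'):
    c=cam(n); cv2.imwrite(f'pics/{n}0.png',cv2.resize(c['frame'][...,::-1],(768,576)))
    np.savez(n+'0.npz',P=pts(c),f=c['frame']); print(n,c['vfov'],c['cx'],c['cy'],c['o'],c['attitude'],(c['depth']>0).mean())
E
```

```text
{'clock': 0.0, 'joint_pos': array([-1.26057890e+00,  3.13996351e-01,  4.49606732e-02,  1.30360515e+00,
       -3.77250691e-06,  1.43119708e+00]), 'qvel': array([ 0.0008891 , -0.00024223,  0.00090608, -0.00015215,  0.00037767,
        0.00030619]), 'tau': array([-1.24599523e-03, -4.80614913e+01,  2.98538929e+01,  1.90518686e-02,
       -4.01173875e-04,  6.62350431e-06]), 'tcp_pos': array([ 0.24988105, -0.51743249,  0.30300357]), 'orientation': array([-9.18735407e-04,  9.74814139e-01,  2.23016915e-01, -8.04603071e-05]), 'wrist_force': array([ 0.68640209,  0.40660603, -0.41675423]), 'ft_torque': array([ 0.03252091,  0.00372867, -0.00780972]), 'grip_force': 0.0, 'finger_gap': 0.08487093293222422} 0.0726
scene 50.11636490728877 254.91248419881956 196.24808427233134 [0.26070705 0.66745315 0.58623012] [ 0.10575421 -0.2072606   0.8599564  -0.45424011] 0.9956563313802084
top 53.561730791294046 256.35368118514396 184.97812114315548 [ 0.43487113 -0.01413682  0.91155631] [-0.07734995  0.70728888 -0.7004178   0.05634108] 0.9962158203125
```

View pics/top0.png

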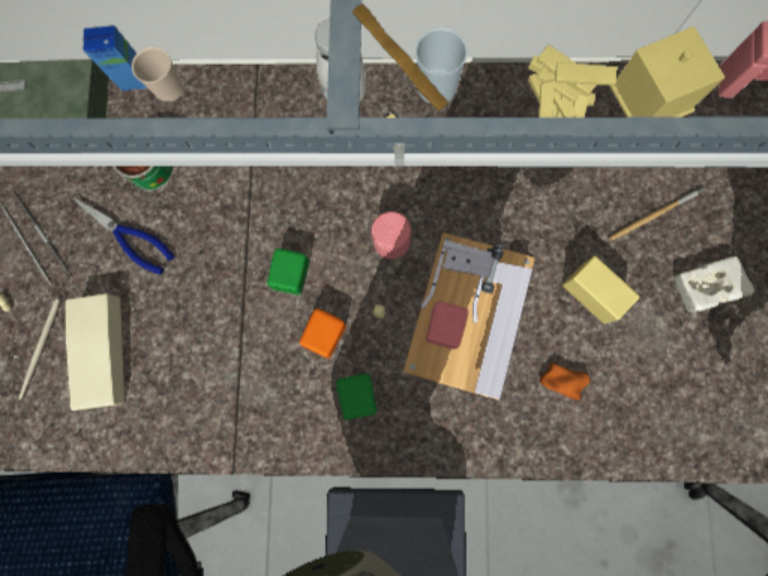

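View pics/scene0.png

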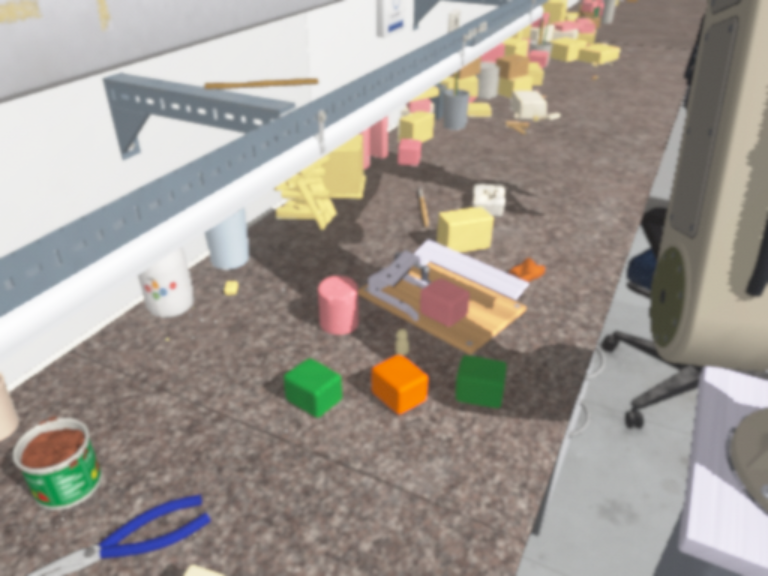

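The top view shows the jig at about (470,315), with its light press bar at (507,330). The only pink block lies in the channel at (448,325). The pink cylinder is at (391,235), the figure at (379,311), the offcut at (600,290) and the clay at (565,381). The green blocks at (288,271) and (356,396) and the orange block at (322,333) are look-alikes standing outside the jig. The pink thing at (745,60) is background clutter.

```bash
python3 - <<'E'
from h import *
D=np.load('top0.npz');P=D['P'];f=D['f'];hsv=cv2.cvtColor(f,cv2.COLOR_RGB2HSV)
H,S,V=[hsv[...,i].astype(int) for i in range(3)]
v,u=np.mgrid[:384,:512]
roi=(u>265)&(u<362)&(v>150)&(v<270)
def rep(n,m):
    m=cv2.morphologyEx(m.astype(np.uint8),cv2.MORPH_OPEN,np.ones((3,3)))
    k,l,s,c=cv2.connectedComponentsWithStats(m); i=1+np.argmax(s[1:,4]); m=l==i
    p=P[m]; r=cv2.minAreaRect((p[:,:2]*1000).astype(np.float32))
    print(n,m.sum(),'z',np.percentile(p[:,2],[5,50,95]).round(4),r); print(cv2.boxPoints(r).round(1).tolist()); return m
print('px', hsv[220,338],hsv[216,298],hsv[220,275+5],hsv[240,290])
bar=rep('bar',roi&(S<50)&(V>140)&(P[...,2]>.03)&(P[...,2]<.08))
blk=rep('block',roi&((H<8)|(H>168))&(S>80)&(P[...,2]>.045)&(P[...,2]<.065))
brd=rep('board',roi&(P[...,2]>.005)&(P[...,2]<.015))
print('rail z', P[95,150:400:50],P[70,230],P[103,150:400:50])
o=cv2.cvtColor(f,cv2.COLOR_RGB2BGR); o[cv2.morphologyEx(bar.astype(np.uint8),cv2.MORPH_GRADIENT,np.ones((3,3)))>0]=(255,0,0);o[cv2.morphologyEx(blk.astype(np.uint8),cv2.MORPH_GRADIENT,np.ones((3,3)))>0]=(0,255,255)
cv2.imwrite('pics/crop.png',cv2.resize(o[145:275,255:370],None,fx=4.5,fy=4.5,interpolation=cv2.INTER_NEAREST))
E
```

```text
px [117  11 207] [179 110 134] [ 16 132 124] [ 16 128 118]
bar 1648 z [0.0465 0.0541 0.0608] ((525.6484985351562, -155.60403442382812), (60.529197692871094, 201.5088653564453), 74.61394500732422)
[[420.5, -158.10000610351562], [614.7999877929688, -211.5], [630.7999877929688, -153.1999969482422], [436.5, -99.69999694824219]]
block 596 z [0.0532 0.0564 0.059 ] ((530.1409301757812, -81.91876983642578), (51.13153839111328, 59.99846267700195), 75.1828384399414)
[[494.6000061035156, -99.0], [552.5999755859375, -114.30000305175781], [565.7000122070312, -64.9000015258789], [507.70001220703125, -49.5]]
board 2631 z [0.0082 0.0108 0.0134] ((531.562744140625, -95.24579620361328), (114.31627655029297, 180.3522491455078), 74.48857116699219)
[[429.3999938964844, -126.19999694824219], [603.2000122070312, -174.39999389648438], [633.7000122070312, -64.30000305175781], [460.0, -16.100000381469727]]
rail z [[ 0.69682627  0.18164775  0.32768463]
 [ 0.69652066  0.0985165   0.32829708]
 [ 0.6958087   0.01617836  0.32981613]
 [ 0.6964095  -0.06533272  0.32840905]
 [ 0.69569949 -0.14592272  0.32992522]] [0.72887523 0.04770513 0.35104279] [[ 0.69941976  0.19379656  0.28852213]
 [ 0.69826115  0.10505734  0.29131502]
 [ 0.69912031  0.01805479  0.28935577]
 [ 0.69944623 -0.06868896  0.28865185]
 [ 0.69901029 -0.15453374  0.28974108]]
```

View pics/crop.png

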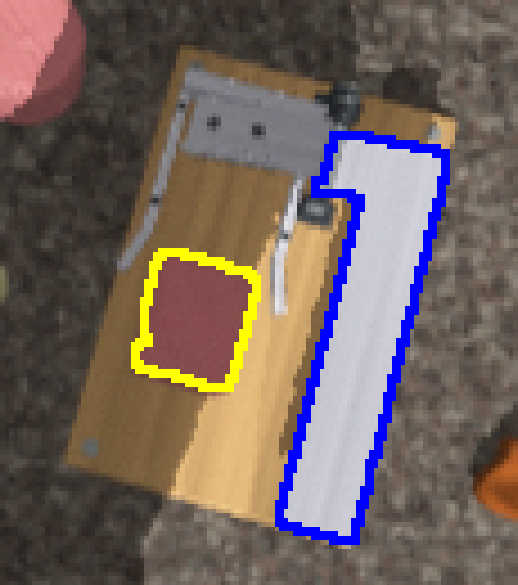

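The crop confirms it: the yellow outline is the pink block in the channel and the blue outline is the press bar. Next is the jig pose.

```bash
cat > fit.py <<'E'
from h import *
D=np.load('top0.npz');P=D['P'];f=D['f'];hsv=cv2.cvtColor(f,cv2.COLOR_RGB2HSV)
H,S,V=[hsv[...,i].astype(int) for i in range(3)]
v,u=np.mgrid[:384,:512]
roi=(u>265)&(u<362)&(v>150)&(v<270)
def big(m):
    m=cv2.morphologyEx(m.astype(np.uint8),cv2.MORPH_OPEN,np.ones((3,3)));k,l,s,c=cv2.connectedComponentsWithStats(m);return l==1+np.argmax(s[1:,4])
bar=P[big(roi&(S<50)&(V>140)&(P[...,2]>.03)&(P[...,2]<.08))]
blk=P[big(roi&((H<8)|(H>168))&(S>80)&(P[...,2]>.045)&(P[...,2]<.065))]
brd=P[roi&(P[...,2]>.004)&(P[...,2]<.016)]
# bar direction from per-slice centre line
th=-0.269
for _ in range(4):
    ex=np.array([np.cos(th),np.sin(th)]);ey=np.array([-ex[1],ex[0]])
    s=bar[:,:2]@ex;t=bar[:,:2]@ey;b=np.arange(s.min()+.008,s.min()+.14,.004)
    m=np.array([[x,(t[abs(s-x)<.002].max()+t[abs(s-x)<.002].min())/2] for x in b if (abs(s-x)<.002).sum()>5])
    k=np.polyfit(m[:,0],m[:,1],1); th+=np.arctan(k[0])
w=[np.ptp(t[abs(s-x)<.002]) for x in m[:,0]]
print('yaw',th,'bar s',s.min(),s.max(),'t mid',m[:,1].mean(),'width',np.median(w))
ys=m[:,1].mean()+.062
sb=brd[:,:2]@ex;tb=brd[:,:2]@ey
print('board s',np.percentile(sb,[.2,99.8]),'t',np.percentile(tb,[.2,99.8]))
print('origin s from bar',s.min()+.140,s.max()-.062,'board',np.percentile(sb,.2)+.14,np.percentile(sb,99.8)-.095,' t from bar',ys,'board',np.percentile(tb,99.8)-.065)
for q in(.5,): 
  sk=blk[:,:2]@ex;tk=blk[:,:2]@ey;print('block s',np.percentile(sk,[.5,99.5]),'t',np.percentile(tk,[.5,99.5]))
E
python3 fit.py
```

```text
yaw -0.2718925562747738 bar s 0.44737748275723915 0.648844608858503 t mid -0.020159219857242512 width 0.03473760353164494
board s [0.43132604 0.71296515] t [-0.09964654  0.15590243]
origin s from bar 0.5873774827572391 0.5868446088585031 board 0.5713260447780415 0.6179651546594773  t from bar 0.04184078014275749 board 0.09090242880238572
block s [0.50277728 0.56191782] t [0.03786488 0.08844186]
```

```bash
python3 -m handwheel '{"deltas":[[0.65,0,0,0,0.83],[0.65,0,0,0,0.83],[0.65,0,0,0,0.83],[0.65,0,0,0,0.83],[0.65,0,0,0,0.83],[0.65,0.2,-0.94,0,0],[0.65,0.2,-0.94,0,0],[0.65,0.2,-0.94,0,0],[0.65,0.2,-0.94,0,0],[0.65,0.2,-0.94,0,0],[0.65,0.2,-0.94,0,0],[0.65,0.2,-0.94,0,0],[0.65,0.2,-0.94,0,0],[0.65,0.2,-0.94,0,0],[0.65,0.2,-0.94,0,0],[0.65,0.2,-0.94,0,0],[0.65,0.2,-0.94,0,0],[0.65,0,0,0,0],[0.65,0,0,0,0]]}'
cat > where.py <<'E'
from h import *
th=-.2719;ex=np.array([np.cos(th),np.sin(th)]);ey=np.array([-ex[1],ex[0]])
s=status.get_state();p=np.array(s['tcp_pos']);M=R.from_quat(np.array(s['orientation'])[[1,2,3,0]]).as_matrix()
print('t',s['clock'],'jig xy mm',((p[:2]@ex-.587)*1e3).round(1),((p[:2]@ey-.042)*1e3).round(1),'z',(p[2]*1e3).round(1),'yaw err deg',np.degrees(np.arctan2(M[1,0],M[0,0])-th).round(2),'F',np.round(np.array(s['wrist_force']),1),'gap',s['finger_gap'].round(4),'tilt',np.degrees(np.arccos(-M[2,2])).round(2))
E
python3 where.py
```

```text
clock: 2.48
tcp_pos: [0.4644, -0.1096, 0.3036]
orientation: [0.0, 0.991, -0.137, -0.0]
wrist_force: [0.5, 0.1, -0.8]
finger_gap: 0.0702
grip_force: 0.0Traceback (most recent call last):
  File "where.py", line 4, in <module>
    print('t',s['clock'],'jig xy mm',((p[:2]@ex-.587)*1e3).round(1),((p[:2]@ey-.042)*1e3).round(1),'z',(p[2]*1e3).round(1),'yaw err deg',np.degrees(np.arctan2(M[1,0],M[0,0])-th).round(2),'F',np.round(np.array(s['wrist_force']),1),'gap',s['finger_gap'].round(4),'tilt',np.degrees(np.arccos(-M[2,2])).round(2))
                                                                                                                                                                                                                                            ^^^^^^^^^^^^^^^^^^^^^
AttributeError: 'float' object has no attribute 'round'
```

```bash
sed -i "s/s\['finger_gap'\].round(4)/s['finger_gap']/" where.py
python3 -m handwheel '{"deltas":[[0.65,0,0,0.8,0],[0.65,0,0,0.8,0],[0.65,0,0,0.8,0],[0.65,0,0,0.8,0],[0.65,0,0,0.8,0],[0.65,0,0,0,0],[0.65,0,0,0,0]]}'; python3 where.py
python3 - <<'E'
from h import *
ims=[]
for n,(a,b,c,d) in dict(scene=(145,245,220,370),top=(130,290,250,400)).items():
    c_=cam(n); np.savez(n+'1.npz',P=pts(c_),f=c_['frame']); ims.append(cv2.resize(c_['frame'][a:b,c:d,::-1],(400,int(400*(b-a)/(d-c))),interpolation=cv2.INTER_CUBIC))
h=max(i.shape[0] for i in ims)
cv2.imwrite('pics/p1.png',np.hstack([np.pad(i,((0,h-i.shape[0]),(0,0),(0,0))) for i in ims]))
E
```

```text
clock: 3.35
tcp_pos: [0.465, -0.1105, 0.1448]
orientation: [0.0, 0.991, -0.137, 0.0]
wrist_force: [-0.3, 0.0, 0.8]
finger_gap: 0.0705
grip_force: 0.0
t 3.35 jig xy mm -109.5 -23.5 z 144.8 yaw err deg -0.22 F [-0.3  0.   0.8] gap 0.07049427837024266 tilt 0.05
```

View pics/p1.png

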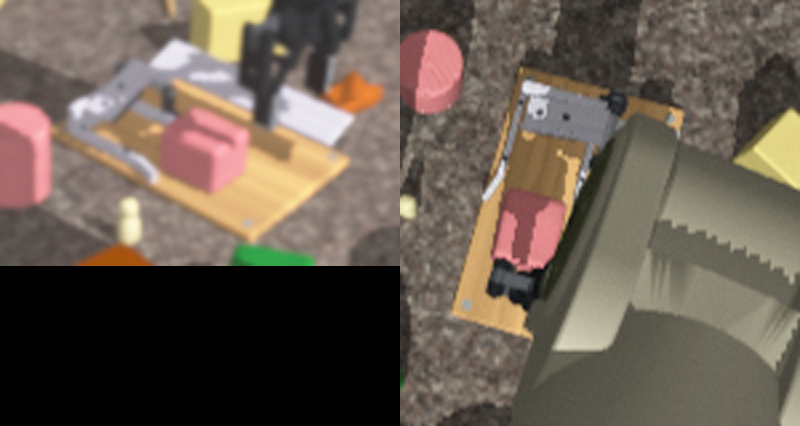

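The right finger stands over the bar and the left finger is just behind the block (crop 265,120 in the scene view, 515,280 in the top view). I'll measure the fingertips.

```bash
python3 - <<'E'
from h import *
th=-.2719;ex=np.array([np.cos(th),np.sin(th)]);ey=np.array([-ex[1],ex[0]])
D=np.load('scene1.npz');P=D['P'];V=D['f'].max(-1)
J=np.stack([P[...,:2]@ex-.587,P[...,:2]@ey-.042,P[...,2]],-1)*1e3
m=(V<60)&(abs(J[...,0]+109)<45)&(J[...,2]>30)&(J[...,2]<140)
for n,k in(('left',J[...,1]>-23),('right',J[...,1]<=-23)):
    q=J[m&k]; zl=np.percentile(q[:,2],2); w=q[q[:,2]<zl+18]; print(n,len(q),'zlow',zl,q[:,2].min(),'tip x',np.percentile(w[:,0],[3,97]),'y',np.percentile(w[:,1],[3,97]))
E
```

```text
left 45 zlow 95.79299438560601 91.61297416728532 tip x [-115.62050126 -107.89538526] y [21.86768169 27.29125668]
right 106 zlow 87.54998839301332 84.57807292254526 tip x [-115.95797118 -104.1805845 ] y [-60.54109329 -55.70376942]
```

```bash
for i in 1; do python3 -m handwheel '{"deltas":[[0.65,0,0,0.3,0],[0.65,0,0,0.3,0],[0.65,0,0,0,0]]}'; python3 where.py; done
```

```text
clock: 3.82
tcp_pos: [0.4646, -0.1094, 0.1191]
orientation: [-0.0, 0.991, -0.137, -0.0]
wrist_force: [0.3, 1.9, 2.5]
finger_gap: 0.0707
grip_force: 1.4
t 3.825 jig xy mm -110.1 -22.6 z 119.1 yaw err deg -0.14 F [0.3 1.9 2.5] gap 0.07066246984895423 tilt 0.04
```

```bash
python3 -m handwheel '{"deltas":[[0.65,0,0,0.2,0],[0.65,0,0,0.15,0],[0.65,0,0,0,0]]}'; python3 where.py
```

```text
clock: 4.2
tcp_pos: [0.4647, -0.1103, 0.1061]
orientation: [0.001, 0.991, -0.137, -0.0]
wrist_force: [-1.9, -3.2, 4.6]
finger_gap: 0.0707
grip_force: 2.2
t 4.2 jig xy mm -109.7 -23.4 z 106.1 yaw err deg -0.18 F [-1.9 -3.2  4.6] gap 0.07071079131461458 tilt 0.12
```

```bash
python3 -m handwheel '{"deltas":[[0.65,0,0,0.1,0],[0.65,0,0,0.1,0],[0.65,0,0,0,0]]}'; python3 where.py
cat > flap.py <<'E'
from h import *
import sys
th=-.2719;ex=np.array([np.cos(th),np.sin(th)]);ey=np.array([-ex[1],ex[0]])
c=cam('scene');P=pts(c);f=c['frame'];J=np.stack([P[...,:2]@ex-.587,P[...,:2]@ey-.042,P[...,2]],-1)*1e3
hsv=cv2.cvtColor(f,cv2.COLOR_RGB2HSV).astype(int)
m=(hsv[...,1]<60)&(J[...,0]>33)&(J[...,0]<60)&(J[...,1]>-12)&(J[...,1]<60)&(J[...,2]>30)&(J[...,2]<100)
q=J[m]
if len(q)>10: k=np.polyfit(q[:,1],q[:,2],1);print('flap n',len(q),'slope',np.arctan(k[0])+.35,'zmax',q[:,2].max())
b=(((hsv[...,0]<8)|(hsv[...,0]>168))&(hsv[...,1]>70))&(abs(J[...,1]-20)<40)&(J[...,0]>-110)&(J[...,0]<70)&(J[...,2]>15)&(J[...,2]<63)
q=J[b]; t=q[q[:,2]>52]
print('block x',np.percentile(q[:,0],[1,99]).round(1),'y',np.percentile(q[:,1],[1,99]).round(1),'top x',np.percentile(t[:,0],[1,99]).round(1) if len(t) else '', 'zmax',np.percentile(q[:,2],98))
if len(sys.argv)>1: cv2.imwrite(sys.argv[1],cv2.resize(f[140:245,215:375,::-1],(640,420),interpolation=cv2.INTER_CUBIC))
E
python3 flap.py pics/p2.png
```

```text
clock: 4.58
tcp_pos: [0.4649, -0.1095, 0.0984]
orientation: [0.0, 0.991, -0.137, 0.0]
wrist_force: [-1.6, -0.5, 7.0]
finger_gap: 0.0704
grip_force: 3.1
t 4.575 jig xy mm -109.7 -22.6 z 98.4 yaw err deg -0.14 F [-1.6 -0.5  7. ] gap 0.07041788353692593 tilt 0.03
flap n 86 slope 0.4493467088645711 zmax 81.7721382492148
block x [-105.4  -28.1] y [ 0.1 49.4] top x [-105.2  -27.5] zmax 56.29477688712797
```

View pics/p2.png

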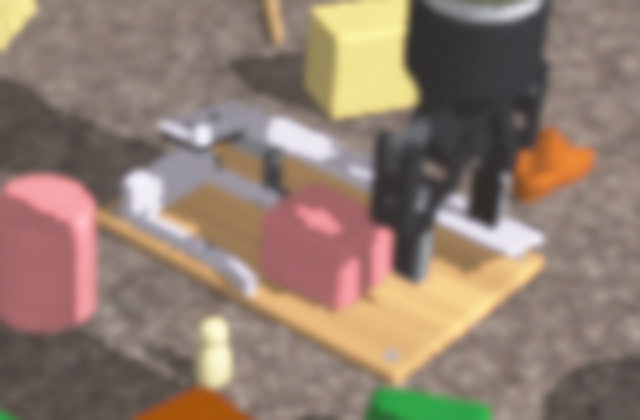

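The flap at (185,165) is standing up and the block at (330,245) hasn't moved. I'll press a little further for margin, then push.

```bash
python3 -m handwheel '{"deltas":[[0.65,0,0,0.07,0],[0.65,0,0,0.06,0],[0.65,0,0,0,0]]}'; python3 where.py; python3 flap.py
python3 -m handwheel '{"deltas":[[0.65,0.2,0,0,0],[0.65,0.25,0,0,0],[0.65,0.2,0,0,0],[0.65,0,0,0,0]]}'; python3 where.py; python3 flap.py
```

```text
clock: 5.0
tcp_pos: [0.4652, -0.1087, 0.0939]
orientation: [-0.001, 0.991, -0.136, 0.001]
wrist_force: [-1.5, 3.7, 11.3]
finger_gap: 0.0706
grip_force: 5.0
t 5.0 jig xy mm -109.7 -21.8 z 93.9 yaw err deg -0.11 F [-1.5  3.7 11.3] gap 0.07056904256087328 tilt 0.13
flap n 69 slope 0.5473017828883759 zmax 88.43507921755406
block x [-105.6  -28.1] y [ 0.1 49.7] top x [-105.6  -27.7] zmax 56.86254578594797
clock: 5.55
tcp_pos: [0.4869, -0.1164, 0.0929]
orientation: [0.001, 0.991, -0.137, -0.003]
wrist_force: [-9.7, -1.1, 13.0]
finger_gap: 0.0703
grip_force: 7.7
t 5.55 jig xy mm -86.7 -23.4 z 92.9 yaw err deg -0.21 F [-9.7 -1.1 13. ] gap 0.07029542311812856 tilt 0.37
flap n 66 slope 0.5555422812573739 zmax 85.76658935885439
block x [-83.4 -18.9] y [ 2.2 49.6] top x [-82.4 -18. ] zmax 56.25144717441845
```

```bash
python3 -m handwheel '{"deltas":[[0.65,0.2,0,0,0],[0.65,0.2,0,0,0],[0.65,0.2,0,0,0],[0.65,0.2,0,0,0],[0.65,0,0,0,0]]}'; python3 where.py; python3 flap.py pics/p3.png
```

```text
clock: 6.22
tcp_pos: [0.5179, -0.1253, 0.093]
orientation: [0.001, 0.991, -0.137, -0.003]
wrist_force: [-10.1, -1.8, 11.8]
finger_gap: 0.0705
grip_force: 6.9
t 6.225 jig xy mm -54.5 -23.6 z 93.0 yaw err deg -0.22 F [-10.1  -1.8  11.8] gap 0.0704883148258594 tilt 0.36
flap n 66 slope 0.536210482176626 zmax 85.0461015327616
block x [-51.8  12.9] y [ 1.4 48.6] top x [-49.2  13.5] zmax 56.48918924710188
```

View pics/p3.png

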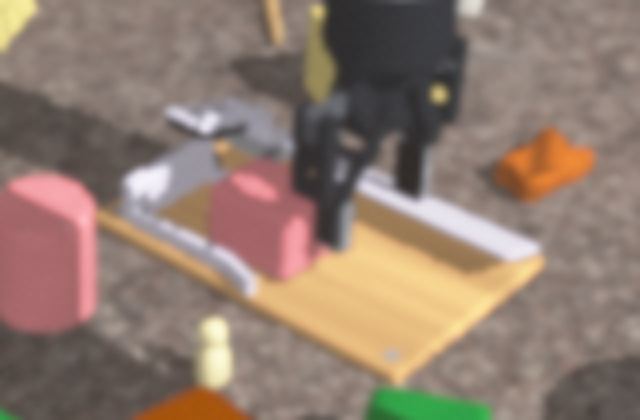

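```bash
python3 -m handwheel '{"deltas":[[0.65,0.2,0,0,0],[0.65,0.2,0,0,0],[0.65,0.2,0,0,0],[0.65,0.2,0,0,0],[0.65,0.1,0,0,0],[0.65,0,0,0,0]]}'; python3 where.py; python3 flap.py
```

```text
clock: 7.02
tcp_pos: [0.5525, -0.1351, 0.093]
orientation: [0.001, 0.991, -0.137, -0.003]
wrist_force: [-9.3, -1.3, 11.3]
finger_gap: 0.0702
grip_force: 6.8
t 7.025 jig xy mm -18.5 -23.7 z 93.0 yaw err deg -0.22 F [-9.3 -1.3 11.3] gap 0.07024313831460852 tilt 0.35
flap n 79 slope 0.17656011174571015 zmax 85.24982794434099
block x [-15.7  47.9] y [ 1.3 48.2] top x [-14.3  48. ] zmax 56.35741149568406
```

```bash
python3 -m handwheel '{"deltas":[[0.65,0.15,0,0,0],[0.65,0.1,0,0,0],[0.65,0.05,0,0,0],[0.65,0,0,0,0]]}'; python3 where.py; python3 flap.py pics/p4.png
```

```text
clock: 7.58
tcp_pos: [0.5632, -0.138, 0.093]
orientation: [0.001, 0.99, -0.137, -0.004]
wrist_force: [-12.1, -0.5, 13.3]
finger_gap: 0.0706
grip_force: 7.3
t 7.575 jig xy mm -7.4 -23.7 z 93.0 yaw err deg -0.23 F [-12.1  -0.5  13.3] gap 0.07062417308921055 tilt 0.44
flap n 59 slope 0.5604143023305217 zmax 86.25471745043234
block x [-3.8 60.1] y [ 4.8 48.8] top x [-3.4 61.7] zmax 56.61963205389821
```

```bash
python3 -m handwheel '{"deltas":[[0.65,0.05,0,0,0],[0.65,0.05,0,0,0],[0.65,0,0,0,0]]}'; python3 where.py; python3 flap.py
```

```text
clock: 8.0
tcp_pos: [0.5641, -0.1382, 0.0928]
orientation: [0.001, 0.991, -0.137, -0.007]
wrist_force: [-20.5, 0.2, 20.7]
finger_gap: 0.0705
grip_force: 14.7
t 8.0 jig xy mm -6.5 -23.6 z 92.8 yaw err deg -0.18 F [-20.5   0.2  20.7] gap 0.07045431973279838 tilt 0.79
flap n 59 slope 0.562753065327364 zmax 85.19147027585628
block x [-5.1 59.8] y [ 5.6 47.9] top x [-1.4 62. ] zmax 56.138353333351894
```

```bash
python3 - <<'E'
from h import *
ims=[]
for n,(a,b,c,d) in dict(scene=(150,220,220,320),top=(140,240,255,355)).items():
    f=cam(n)['frame']; ims.append(cv2.resize(f[a:b,c:d,::-1],(400,int(400*(b-a)/(d-c))),interpolation=cv2.INTER_CUBIC))
h=max(i.shape[0] for i in ims)
cv2.imwrite('pics/p5.png',np.hstack([np.pad(i,((0,h-i.shape[0]),(0,0),(0,0))) for i in ims]))
E
```

```text
(no output)
```

View pics/p5.png

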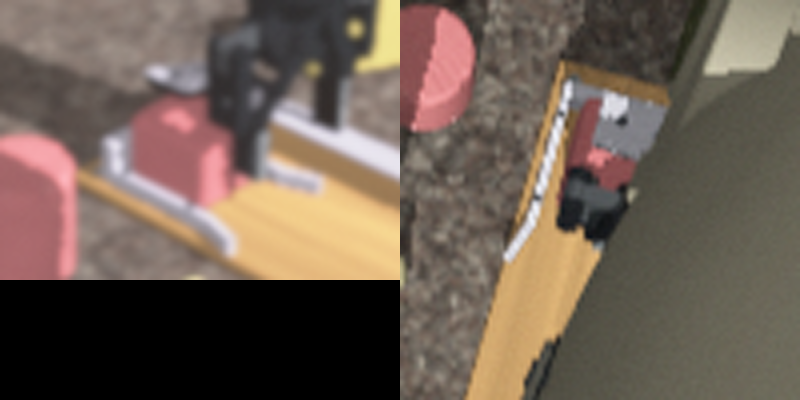

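```bash
python3 -m handwheel '{"deltas":[[0.65,0.05,0,0,0],[0.65,0,0,0,0],[0.65,0,0,0,0]]}'; python3 where.py; python3 - <<'E'
from h import *
th=-.2719;ex=np.array([np.cos(th),np.sin(th)]);ey=np.array([-ex[1],ex[0]])
c=cam('top');P=pts(c);J=np.stack([P[...,:2]@ex-.587,P[...,:2]@ey-.042,P[...,2]],-1)*1e3
h=cv2.cvtColor(c['frame'],cv2.COLOR_RGB2HSV).astype(int)
b=((h[...,0]<8)|(h[...,0]>168))&(h[...,1]>70)&(abs(J[...,1]-20)<40)&(abs(J[...,0]-30)<60)&(J[...,2]>45)&(J[...,2]<63)
print(np.percentile(J[b],[1,99],axis=0).round(1))
s=(J[...,2]>25)&(J[...,2]<36)&(J[...,0]>50)&(abs(J[...,1]-35)<25); print('stop',s.sum(),np.percentile(J[s],[2,98],axis=0).round(1))
E
```

```text
clock: 8.52
tcp_pos: [0.5643, -0.1383, 0.0927]
orientation: [0.0, 0.991, -0.137, -0.009]
wrist_force: [-25.5, 2.0, 25.0]
finger_gap: 0.0708
grip_force: 16.9
t 8.525 jig xy mm -6.3 -23.6 z 92.7 yaw err deg -0.17 F [-25.5   2.   25. ] gap 0.07080310442492763 tilt 0.98
[[15.   9.6 49. ]
 [60.3 45.8 60.2]]
stop 60 [[ 65.   11.3  25.3]
 [437.7  59.   35.7]]
```

```bash
python3 -m handwheel '{"deltas":[[0.65,-0.2,0,0,0],[0.65,-0.2,0,0,0],[0.65,-0.2,0,0,0],[0.65,-0.2,0,0,0],[0.65,0,0,0,0],[0.65,0,0,-0.1,0],[0.65,0,0,-0.1,0],[0.65,0,0,-0.1,0],[0.65,0,0,-0.1,0],[0.65,0,0,-0.2,0],[0.65,0,0,-0.4,0],[0.65,0,0,-0.8,0],[0.65,-0.5,0,-0.8,0],[0.65,-0.5,0,-0.8,0],[0.65,-0.5,0,-0.8,0],[0.65,-0.5,0,0,0],[0.65,0,0,0,0]]}'; python3 where.py; python3 flap.py pics/p6.png
```

```text
clock: 10.7
tcp_pos: [0.4638, -0.109, 0.262]
orientation: [0.0, 0.991, -0.137, 0.0]
wrist_force: [0.8, -0.1, -0.1]
finger_gap: 0.0705
grip_force: 0.0
t 10.7 jig xy mm -111.0 -22.5 z 262.0 yaw err deg -0.15 F [ 0.8 -0.1 -0.1] gap 0.07045842827010228 tilt 0.05
flap n 116 slope 0.310626229421198 zmax 66.62426297533442
block x [ 1.1 56. ] y [-7.8 48.5] top x [ 4.2 56.3] zmax 56.02267797422459
```

View pics/p6.png

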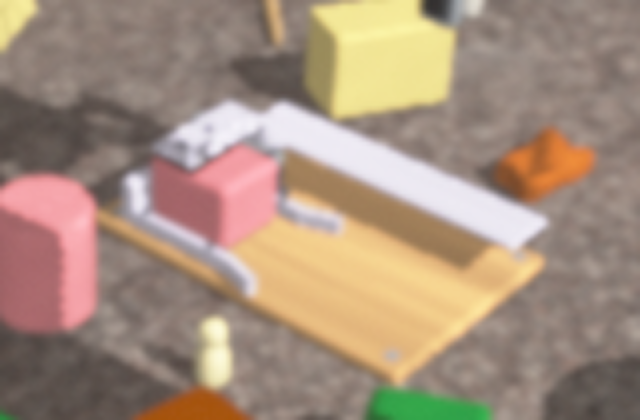

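The block at (215,195) is home under the closed flap, with its rear at x≈2 mm of the jig. The robot is clear and the bystanders haven't moved.

```bash
python3 -c "
from workcell import hand_in
print(hand_in())"
```

```text
the job is handed in; nothing more can be done
None
```

The pink block is loaded home against the end stop with the flap closed on it. The arm is clear, the bystanders look unmoved, and the job is handed in at about 11 s of robot time; hand-in returned no verdict.

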